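# Shut the long slide box and fold its hasp

## Task

The long slide box on the microscope bench is finished with: push its open lid over with your fingertips, without slamming it, and press it fully shut, then push the hasp on its front down and in until it lies flat against the box. Only push - do not pick the box up, tilt it or shove it along the bench. The short slide box is still in use, so leave its lid open, and leave it and everything else on the bench where it is.

Things in the scene. Friction and masses are not known exactly. Their poses are not given: they have to be found in the camera images.
- long_box: The long slide box to be shut: white plastic, full of upright glass slides, about 0.5 kg, loose on the bench. Base 96 mm deep (its x), 210 mm long (its y), 24 mm high; 37 mm high with the lid shut. Origin: centre of the underside. Its -x side is the front (hasp side, towards the robot); the lid is hinged on its +x (rear) side; z is up.
- long_box_lid (a joint): Lid angle of the long box, rad: 0 = fully shut, 1.57 = straight up, to 2.05 = leaning back. Lid: upturned tray 96 mm deep, 210 long, 12 high, swinging about an axis along the box's y at box x = +48, z = 25 mm. Stiff hinge: it stays where it is left, about 1 N at its free edge moves it, and it does not spring back from its stop at 0.
- long_box_lid_edge (a point): Middle of the free edge of the long box's lid, on its outer face (the top face when shut): 96 mm from the hinge line and 12 mm outwards. With the lid shut it is the top front edge of the box, 37 mm up. The hasp hangs next to it.
- long_box_hasp (a joint): Hasp angle of the long box, rad, relative to the lid: 0 = flat down against the box's front (fastened), 1.57 = sticking straight out in the plane of the lid, to 2.0 = bent further outwards (upwards when the lid is shut). It stays where left; 0.6 N at its tip moves it. Press it down close to the box first, then in: pushed level while it sticks out, it jams.
- long_box_hasp_tip (a point): Middle of the free end of the long box's hasp: grey plastic tab 36 mm wide (along the box's y), 26 long, 3 thick with a 2 mm thumb rib, hinged on the middle of the lid's front wall (with the lid shut: at box x = -49, z = 34 mm). Folded flat with the lid shut, its end is 8 mm above the bench.
- short_box: The short slide box, still in use: same make and cross-section as the long one but 112 mm long (its y), 0.3 kg, loose, with its own open lid and hasp. Origin: centre of the underside, axes as for the long box. To be left alone.
- short_box_lid (a joint): Lid angle of the short box, rad: 0 = shut, 1.57 = straight up. It must stay open as it is.
- short_box_lid_edge (a point): Middle of the free edge of the short box's lid, on its outer face, 96 mm from its hinge. To be left alone.
- oil_bottle: Small amber immersion oil bottle, 28 mm diameter, 72 mm high, standing beside one end of the long box. Origin: centre of the underside. Bystander.
- staining_jar: Glass staining jar with white screw cap, 58 mm square foot, 98 mm high, behind the short box. Origin: centre of the underside. Bystander.
- marker: Lab marker pen lying in front of the short box, 130 mm long along its x, 14 mm thick. Origin: underside of its middle. Bystander.
- petri_dish: Covered clear petri dish, 90 mm diameter, 15 mm high. Origin: centre of the underside. Bystander.
- tissue_box: Cardboard box of lens tissues, 75 by 115 by 42 mm (its x, y, z), with a tissue showing 17 mm above the top. Origin: centre of the underside. Bystander.
- forceps: Steel forceps lying flat, 122 mm long along their x, 21 mm wide, 6 mm thick. Origin: underside of the middle. Bystander.
Not all that is in view belongs to the job. What is shaped like the long_box but red or yellow is not meant.

How it is judged (in metres and radians):
On the way, in this order (a step that is already met when the one before it is completed fails the run):
1. the long box's lid is pushed fully shut while the hasp is still unfolded (value of joint long_box_lid below 0.035 rad), for 0.2 s.
2. the hasp is folded flat against the front of the shut box (value of joint long_box_lid below 0.035 rad and value of joint long_box_hasp below 0.15 rad), for 0.2 s.
At the end, for the whole second after the job is handed in: The long box's lid is shut (within 0.035 rad, 3 mm at its edge) and its hasp folded flat (within 0.15 rad, 4 mm at its tip), the box at rest flat on the bench within 30 mm of where it stood; the short box's lid is still open and that box within 20 mm of its place (all of step 2 and distance of long_box from where it was at the start of the episode below 0.03 m and angle between long_box's own z axis and vertical below 0.05 rad and linear speed of long_box below 0.02 m/s and value of joint short_box_lid above 1.2 rad and distance of short_box from where it was at the start of the episode below 0.02 m); the robot touches nothing.
It fails at once if the long box's lid is slammed (swings shut faster than 4 rad/s) (velocity of joint long_box_lid below -4 rad/s).
It fails at once if the long box is lifted off the bench (15 mm) or tilted (0.2 rad) (height (world z) of long_box above 0.015 m or angle between long_box's own z axis and vertical above 0.2 rad).
It fails at once if the long box is shoved more than 35 mm along the bench (distance of long_box from where it was at the start of the episode above 0.035 m).
It fails at once if the short box is moved more than 20 mm, or its lid edge more than 25 mm (distance of short_box from where it was at the start of the episode above 0.02 m or distance of short_box_lid_edge from where it was at the start of the episode above 0.025 m).
It fails at once if a bystander is moved more than 25 mm, or the bottle or jar tipped (0.4 rad) (distance of any of oil_bottle, staining_jar, marker, petri_dish, tissue_box, forceps from where it was at the start of the episode above 0.025 m or angle between any of oil_bottle, staining_jar's own z axis and vertical above 0.4 rad).
It also fails if it takes over 45 s, if anything falls off the work surface, if the arm or the gripper's body presses on something with over 40 N, if the wrist force passes 120 N, or if a joint passes its speed limit or range.

## Robot

A 6-joint arm with a two-finger parallel gripper is mounted at the origin on the work surface. World frame = base frame: x ahead of the robot, y to its left, z up, the work surface at z = 0. Lengths are in m, angles in degrees, forces in N, time in s.
With the tool pointing down it reaches from about 0.3 to 0.95 m from the base axis. Payload 3.1 kg.
Tool frame: the origin (TCP) lies midway between the tips of the shut fingers; the grasp point (between the pads) lies 19 mm behind it; z points along the fingers, y is the line along which they close (so a half turn about z gives the same grasp; the last joint's range is limited). The gripper opens to 85 mm and grips with 20 to 120 N. Pads are 22 mm wide; open, the fingers measure 114 mm over their backs; the gripper's body (76 mm by 85 mm) begins 54 mm behind the grasp point. The pads swing forward as they close: fully open they stand 13 mm farther back than shut.
Start: joints at [71.522, 17.653, 93.61, -0, 68.738, -3.994], TCP at [0.156, 0.605, 0.231] pointing down, gripper open.
Joint ranges: [-175.34, 175.34], [-45.06, 112.39], [2.9, 150.54], [-68.45, 248.45], [3.09, 151.38], [-168.51, 168.51]. Speed limits (degrees/s): [159.86, 159.86, 180, 180, 180, 180].

## Interface

Orientations are given as [roll, pitch, yaw] about the fixed x, y, z axes, in that order (R = Rz(yaw) Ry(pitch) Rx(roll)).
In Python, from station import * gives the robot as it stands. The module is installed in compiled form; this text tells all that it offers.
- The arm moves only by the tool carry_out, never from a script. Its argument "rows" is a list of rows, each an object with "rot": the turn, a rotation vector about the tool's x, y, z in rad, a list of three; "slide": the shift along the tool's x, y, z in cm, a list of three; "grip": the closure, from 0 (fully open) to 1 (shut). A call has 1 to 12 rows; each row is the pose to reach, as a shift and turn from the pose commanded when the call began, along the tool's axes at that moment; what a row does not reach only later rows make up. A row lasts 1/8 s, in which the tool goes at most 62.5 mm and 10.7 degrees, less where a joint would pass 70% of its speed; a pose out of reach is approached as far as the arm can. A call with a gripper value outside its range is refused whole. The fingers move at their own pace and stop on an object; "newtons" is the grip in N (left out, the last holds). Time passes only in rows, so rows that repeat a pose let the fingers close. It gives the time, the measured TCP pose, the force, the opening and the grip force at its end, in the units of the state.
- get_state(): the state, without advancing time (a new reading comes with each control period).
- snapshot(name): name is "scene" or "top" or "wrist"; returns the picture (480x640x3 uint8, blue, green, red); there is no depth.
- camera_model(name): a dict with "fx", "fy", "cx", "cy" (pixels), "dist_coeffs" ([k1, k2, p1, p2, k3] as OpenCV has them; the pictures are not rectified), "origin" and "orientation" of the camera in the world; the wrist camera has in their place "hand_eye" (4x4, takes a point from camera to tool coordinates, whose origin is the TCP and whose axes are the flange's). Camera axes: x right, y up, looking along -z (the intrinsics and any distortion apply to the point x, -y, -z); pixel columns grow to the right and rows downward; lengths in m; the calibration is good to about 2 mm. A picture is of the moment at which its call begins: read the wrist's pose just before it. camera_model takes no time and is no camera call.
- finish_job(): hands the job in; it is judged then, once.
The state is a dict: "clock": time; "qpos": joint angles; "dq": joint speeds; "effort": joint torques, N m; "position": TCP position; "eef_rot": TCP orientation; "ft_force": force on the tool from outside, world axes, zero at the start; "torque": the same for the moment, N m; "opening": finger opening in m; "finger_force": force on a finger pad.
Only numpy, scipy, OpenCV 4.12 (cv2) and the standard library are available. Lean on these libraries where they do the work, as an engineer would, in place of code of your own. Each camera call takes 0.05 s, during which the arm holds its last target. There are 200 camera calls.

## Working session

There is one attempt and no reset: what is moved stays moved. The work goes in short steps, Python scripts to look and compute and a tool call to move; the robot and the scene stay as the last step left them, time stands still between calls to the robot, and variables do not carry over. Pictures are saved under pics/ and viewed, at most 10 in all, crops included, and the job is handed in when it is done.

Besides the shell and the picture viewer there is one more tool, called after "Emit:" as name([rows], argument=value, ...), one row to a line, values as JSON. carry_out: Moves the arm, as the interface text tells. Its arguments: {"type":"object","properties":{"rows":{"type":"array","items":{"type":"object","properties":{"rot":{"type":"array","items":{"type":"number"}},"slide":{"type":"array","items":{"type":"number"}},"grip":{"type":"number"}}}},"newtons":{"type":"number"}},"required":["rows"]}

```bash
mkdir -p pics
python3 - <<'E'
from station import *
import cv2,json
s=get_state();print(s)
for n in("scene","top"):
    cv2.imwrite(f"pics/{n}0.png",snapshot(n)); print(n,camera_model(n))
print(camera_model("wrist"))
E
```

```text
{'clock': 0.0, 'qpos': array([ 7.15225452e+01,  1.77068128e+01,  9.36905065e+01,  1.52804544e-03,
        6.87367167e+01, -3.99139310e+00]), 'dq': array([-0.0259684 , -0.01284357, -0.02190155,  0.03745405,  0.02032017,
       -0.0142259 ]), 'effort': array([ 1.34739666e-04, -4.15257597e+01, -2.76658326e+01,  3.49622019e-05,
        1.03770790e-02,  1.28608403e-05]), 'position': array([0.15607316, 0.60434272, 0.23001379]), 'eef_rot': array([-1.79866388e+02, -1.07490579e-02,  1.65513370e+02]), 'ft_force': array([ 0.45857479, -0.24216453, -0.32996592]), 'torque': array([-0.02629125, -0.02520224,  0.044893  ]), 'finger_force': 0.0, 'opening': 0.08528759784628188}
scene {'fx': 493.8617215488535, 'fy': 493.8617215488535, 'cx': 317.9097070888099, 'cy': 237.15092266880524, 'dist_coeffs': array([-0.11546236,  0.        ,  0.        ,  0.        ,  0.        ]), 'origin': array([ 1.08042105, -0.63525789,  0.90821447]), 'orientation': array([46.13558702, -0.24177127, 39.72539273])}
top {'fx': 470.8093502019027, 'fy': 470.8093502019027, 'cx': 311.41215298115736, 'cy': 247.41436734761714, 'dist_coeffs': array([-0.12808609,  0.        ,  0.        ,  0.        ,  0.        ]), 'origin': array([0.25398893, 0.01162767, 1.48505548]), 'orientation': array([ 11.68391064,   0.1976914 , -85.68614454])}
{'fx': 371.76005754145126, 'fy': 371.76005754145126, 'cx': 311.54867114622823, 'cy': 243.31626389126242, 'dist_coeffs': array([-0.04094405,  0.        ,  0.        ,  0.        ,  0.        ]), 'hand_eye': array([[ 2.12039628e-04,  9.55525777e-01,  2.94907518e-01,
         7.55142250e-02],
       [ 9.99999765e-01, -1.01673946e-05, -6.86060403e-04,
        -1.80916082e-04],
       [-6.52549959e-04,  2.94907594e-01, -9.55525554e-01,
        -1.42950102e-01],
       [ 0.00000000e+00,  0.00000000e+00,  0.00000000e+00,
         1.00000000e+00]])}
```

View pics/top0.png

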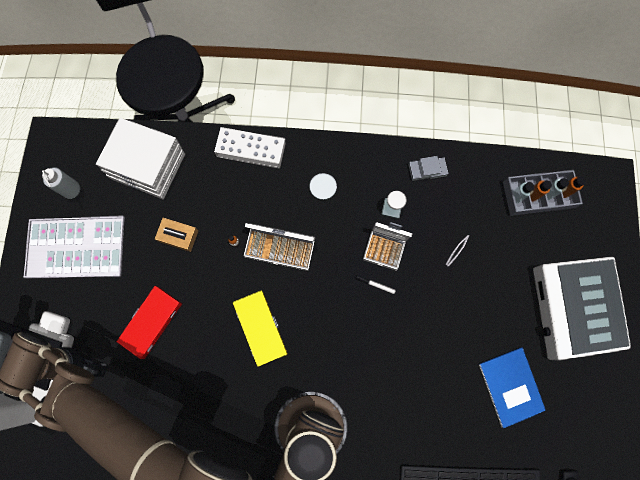

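View pics/scene0.png

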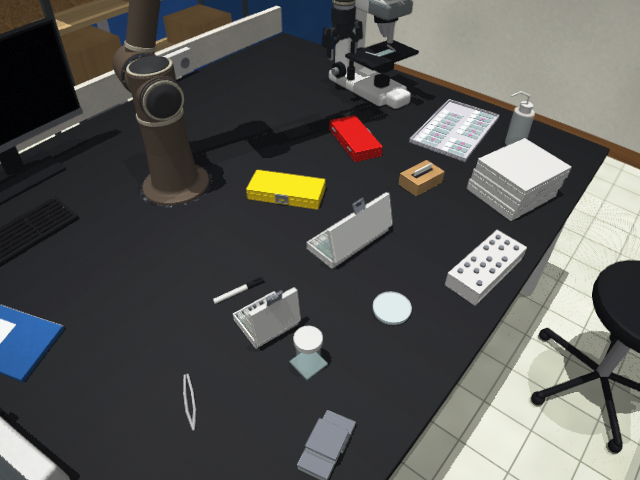

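The top view shows the open white long box at about (279,247) and the oil bottle at (233,240). Other things shaped like it are the short open box (386,247), the yellow closed box (260,328) and the red closed box (148,322). I choose the long white box at (279,247) and check it in a close crop.

```bash
cat > h.py <<'E'
import numpy as np,cv2
from scipy.spatial.transform import Rotation as R
from station import *
def cam(n):
    m=camera_model(n);K=np.array([[m['fx'],0,m['cx']],[0,m['fy'],m['cy']],[0,0,1]])
    if 'origin' in m: return K,m['dist_coeffs'],R.from_euler('xyz',m['orientation'],degrees=True).as_matrix(),np.array(m['origin'])
    s=get_state();T=m['hand_eye'];Rt=R.from_euler('xyz',s['eef_rot'],degrees=True).as_matrix()
    return K,m['dist_coeffs'],Rt@T[:3,:3],Rt@T[:3,3]+s['position']
def ray(c,p):
    K,d,Rm,o=c;u=cv2.undistortPoints(np.array([[p]],float),K,d)[0,0]
    return o,Rm@np.array([u[0],-u[1],-1])
def onz(c,p,z):
    o,d=ray(c,p);return o+d*(z-o[2])/d[2]
def tri(c1,p1,c2,p2):
    o1,d1=ray(c1,p1);o2,d2=ray(c2,p2)
    t=np.linalg.lstsq(np.c_[d1,-d2],o2-o1,rcond=None)[0]
    a,b=o1+t[0]*d1,o2+t[1]*d2
    return (a+b)/2,np.linalg.norm(a-b)
def proj(c,P):
    K,d,Rm,o=c;q=(np.atleast_2d(P)-o)@Rm;q=q*[1,-1,-1]
    return cv2.projectPoints(q,np.zeros(3),np.zeros(3),K,d)[0][:,0]
E
python3 - <<'E'
import cv2,numpy as np
t=cv2.imread('pics/top0.png')[210:285,220:330];s=cv2.imread('pics/scene0.png')[185:275,295:405]
a=cv2.resize(t,(770,525//2*2),interpolation=cv2.INTER_NEAREST)
cv2.imwrite('pics/c1.png',cv2.resize(t,None,fx=7,fy=7,interpolation=cv2.INTER_NEAREST))
cv2.imwrite('pics/c2.png',cv2.resize(s,None,fx=6,fy=6,interpolation=cv2.INTER_NEAREST))
E
```

```text
(no output)
```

View pics/c1.png

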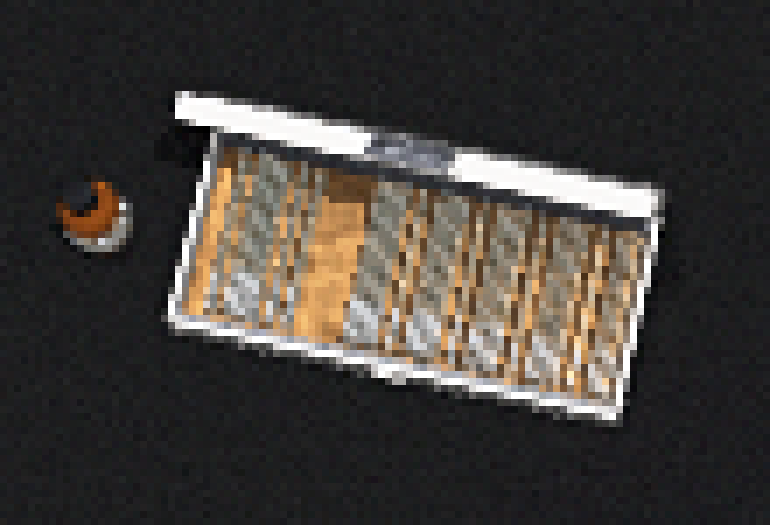

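View pics/c2.png

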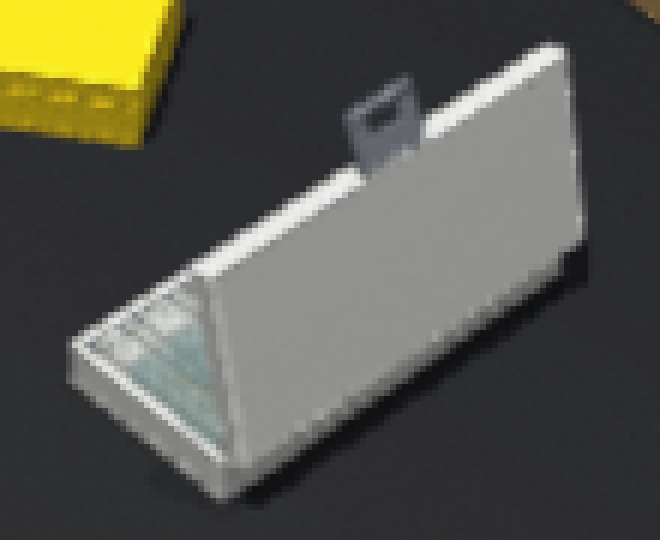

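The crops confirm white plastic, glass slides, and a lid close to upright with the grey hasp sticking up from the middle of its edge. Top view: front rim corners at (244,256.4) and (308.1,269.7), lid outer edge at (245.1,223.1) and (314.7,236.9). Scene view: lid corners at about (330,231.5) and (389.5,193), front rim corner at (307,242.5).

Run:
```python
from h import *
np.set_printoptions(precision=4,suppress=True)
t,s=cam('top'),cam('scene')
A=onz(t,(244.2,256.2),.024);B=onz(t,(308,269.5),.024)
print('front',A,B,np.linalg.norm(A-B))
print('front near scene',onz(s,(307,242.5),.024),'rear bottom scene',onz(s,(332.5,268.3),0))
L=tri(t,(245.2,223.2),s,(389.5,193));Rr=tri(t,(314.6,236.8),s,(330,231.5))
print('lid',L,Rr,np.linalg.norm(L[0]-Rr[0]))
y=(A-B);y[2]=0;y/=np.linalg.norm(y);x=np.cross(y,[0,0,1]);
c=(A+B)/2+.048*x;c[2]=0
print('yaw',np.degrees(np.arctan2(x[1],x[0])),'c',c)
for q in(L,Rr):
    r=q[0]-c;print('box',r@x,r@y,r[2])
print('hasp tip box',[ (lambda r:(r@x,r@y,r[2]))(tri(t,((220+410/7),(210+130/7)),s,(295+383/6,185+95/6))[0]-c)])
bo=onz(t,(233,240),.07);print('bottle',bo,(bo-c)@x,(bo-c)@y)
for th in(1.4,1.5,1.6,1.7):
    P=[c+x*(.048-.096*np.cos(th)+.012*np.sin(th))+y*e+[0,0,.025+.096*np.sin(th)+.012*np.cos(th)] for e in(.105,-.105)]
    print(th,proj(t,P).ravel(),proj(s,P).ravel())
for th in(0,):
    P=[c+x*a+y*b+[0,0,.024] for a in(-.048,.048) for b in(.105,-.105)];print(proj(t,P),proj(s,P))
```

```text
front [0.5107 0.2495 0.024 ] [0.4835 0.0447 0.024 ] 0.20656300863660335
front near scene [0.4866 0.0416 0.024 ] rear bottom scene [0.5789 0.0312 0.    ]
lid (array([0.5944, 0.2414, 0.119 ]), np.float64(0.0005121418676464448)) (array([0.5681, 0.0306, 0.1197]), np.float64(8.782235667611609e-05)) 0.21249152179717237
yaw -7.570266718471243 c [0.5447 0.1408 0.    ]
box 0.03604169084809575 0.1062930313876767 0.11895306865221661
box 0.037717480228415395 -0.10619052837965622 0.11971161610178571
hasp tip box [(np.float64(0.0314782579023699), np.float64(-0.0016642682513657537), np.float64(0.1510489619548882))]
bottle [0.5507 0.2821 0.07  ] -0.012643481374388138 0.14083152818858616
1.4 [246.1255 220.769  314.5987 234.7058] [391.5819 193.7295 332.0906 231.9204]
1.5 [246.8806 217.7265 315.2628 231.6143] [394.4624 195.5208 334.9869 234.0443]
1.6 [247.6736 214.7958 315.9195 228.6267] [397.3059 197.6137 337.8793 236.478 ]
1.7 [248.4947 212.011  316.561  225.7777] [400.0786 199.9868 340.7333 239.1959]
[[243.6752 256.0901]
 [308.5355 269.6112]
 [250.6713 227.2881]
 [314.7904 240.3908]] [[362.9348 205.848 ]
 [306.3809 241.625 ]
 [388.9831 223.0464]
 [332.3956 261.7825]]
```

The two views agree: the long box's centre is at about (0.545, 0.141), yaw −7.5°, front edge length 207 mm against 210 given. The lid is at about 1.33 rad. Next I shut the gripper and go behind the lid, off-centre (box y = −50 mm) to stay clear of the hasp.

```bash
cat >> h.py <<'E'
C=np.array([.545,.141,0]);YAW=-7.5
def to(pts):
    "box-frame mm TCP targets -> slide cm in tool axes, plus rot about tool axes for aligned down pose"
    s=get_state();Rt=R.from_euler('xyz',s['eef_rot'],degrees=True);B=R.from_euler('z',YAW,degrees=True)
    G=R.from_euler('xyz',[180,0,180+YAW],degrees=True)
    print('t',s['clock'],'F',np.round(s['ft_force'],2),'box mm',np.round(B.inv().apply(s['position']-C)*1000,1),'rot',np.round((Rt.inv()*G).as_rotvec(),3))
    for p in pts: print(p,np.round(Rt.inv().apply(C+B.apply(np.array(p)/1000)-s['position'])*100,2))
E
python3 -c "
from h import *
to([(90,-50,220)])"
```

```text
t 0.1 F [ 0.28 -0.62  0.2 ] box mm [-446.1  408.7  230.2] rot [-0.002 -0.    -0.122]
(90, -50, 220) [-58.78 -39.01   1.09]
```

Emit:
carry_out([
  {"slide": [-58.8, -39, 1], "rot": [0, 0, -0.122], "grip": 1},
  {"slide": [-58.8, -39, 1], "rot": [0, 0, -0.122], "grip": 1},
  {"slide": [-58.8, -39, 1], "rot": [0, 0, -0.122], "grip": 1},
  {"slide": [-58.8, -39, 1], "rot": [0, 0, -0.122], "grip": 1},
  {"slide": [-58.8, -39, 1], "rot": [0, 0, -0.122], "grip": 1},
  {"slide": [-58.8, -39, 1], "rot": [0, 0, -0.122], "grip": 1},
  {"slide": [-58.8, -39, 1], "rot": [0, 0, -0.122], "grip": 1},
  {"slide": [-58.8, -39, 1], "rot": [0, 0, -0.122], "grip": 1},
  {"slide": [-58.8, -39, 1], "rot": [0, 0, -0.122], "grip": 1},
  {"slide": [-58.8, -39, 1], "rot": [0, 0, -0.122], "grip": 1},
  {"slide": [-58.8, -39, 1], "rot": [0, 0, -0.122], "grip": 1},
  {"slide": [-58.8, -39, 1], "rot": [0, 0, -0.122], "grip": 1},
])

```text
clock: 1.6
position: [0.6299, 0.0772, 0.2206]
eef_rot: [-180.0, 0.0, 172.3]
ft_force: [0.6, 1.0, -0.0]
opening: 0.0004
finger_force: 0.0
```

```bash
python3 -c "
from h import *
L=[]
for th in (1.33,1.2,1.05,.9,.75,.6,.45,.3,.15,0):
    d=80;L.append((round(48-d*np.cos(th)+12*np.sin(th)+11),-50,round(25+d*np.sin(th)+12*np.cos(th))))
to([(85,-50,105)]+L)
cv2.imwrite('pics/w1.png',snapshot('wrist'))"
```

```text
t 1.6 F [ 0.62  1.01 -0.  ] box mm [ 92.5 -52.2 220.6] rot [-0.001  0.    -0.004]
(85, -50, 105) [ 0.75  0.22 11.56]
(52, -50, 106) [ 4.05  0.21 11.46]
(41, -50, 104) [ 5.15  0.21 11.66]
(30, -50, 100) [ 6.25  0.2  12.06]
(19, -50, 95) [ 7.35  0.2  12.56]
(9, -50, 88) [ 8.35  0.19 13.26]
(0, -50, 80) [ 9.25  0.19 14.06]
(-8, -50, 71) [10.05  0.19 14.96]
(-14, -50, 60) [10.65  0.19 16.06]
(-18, -50, 49) [11.05  0.19 17.16]
(-21, -50, 37) [11.35  0.19 18.36]
```

View pics/w1.png

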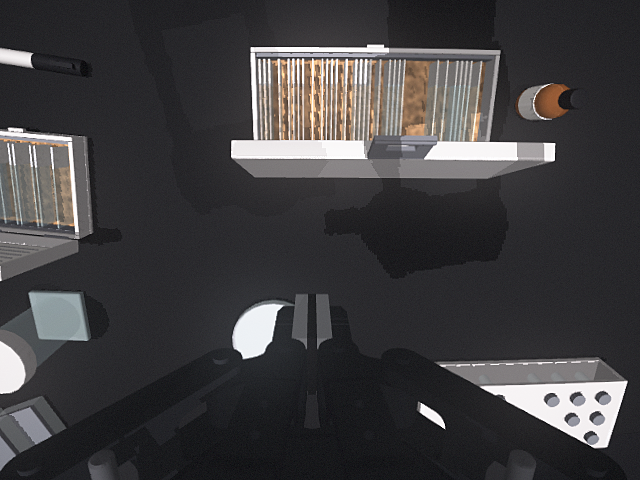

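The wrist view shows the box square to the tool, with the lid edge at row ~145, the hasp at (403,147), the bottle clear at (545,100) and the fingers behind the lid on the −y half. Now I go down and sweep the lid over slowly.

Emit:
carry_out([
  {"slide": [0.75, 0.2, 6], "grip": 1},
  {"slide": [0.75, 0.2, 11.5], "grip": 1},
  {"slide": [2.5, 0.2, 11.5], "grip": 1},
  {"slide": [4.0, 0.2, 11.5], "grip": 1},
  {"slide": [5.1, 0.2, 11.7], "grip": 1},
  {"slide": [6.2, 0.2, 12.1], "grip": 1},
  {"slide": [7.3, 0.2, 12.6], "grip": 1},
  {"slide": [8.3, 0.2, 13.3], "grip": 1},
  {"slide": [9.2, 0.2, 14.1], "grip": 1},
  {"slide": [9.2, 0.2, 14.1], "grip": 1},
])

```text
invalid input
```

```bash
python3 -c "
from h import *
to([(-8,-50,71),(-14,-50,60),(-18,-50,49),(-21,-50,37),(-21,-50,34)])
cv2.imwrite('pics/s2.png',cv2.resize(snapshot('scene')[130:330,240:440],None,fx=3,fy=3))"
```

```text
t 1.65 F [ 1.44 -0.94  0.55] box mm [ 92.8 -52.5 220.5] rot [-0.001  0.001 -0.003]
(-8, -50, 71) [10.1   0.23 14.94]
(-14, -50, 60) [10.7   0.23 16.04]
(-18, -50, 49) [11.1   0.23 17.14]
(-21, -50, 37) [11.4   0.23 18.34]
(-21, -50, 34) [11.4   0.23 18.64]
```

View pics/s2.png

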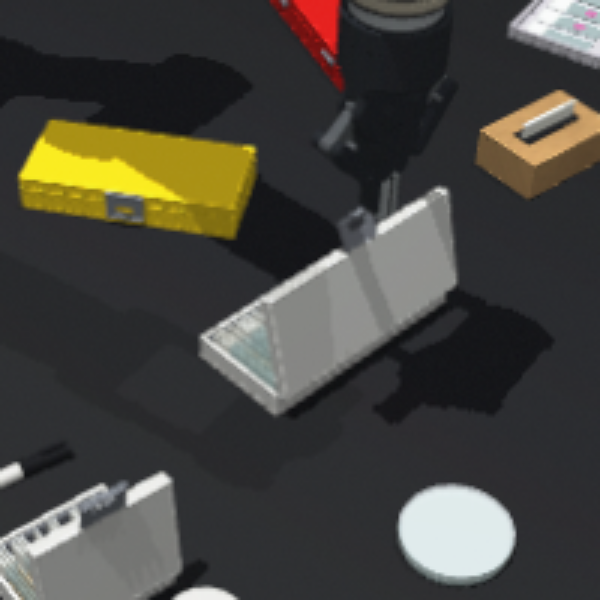

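The call was refused (each row needs "rot"), so nothing moved. In the scene crop the fingertips appear near (387,200), at the lid's edge. I check that against the projected TCP before going down.

```bash
python3 -c "
from h import *
s=get_state();p=s['position'];print(s['position'],s['eef_rot'],s['qpos'])
q=proj(cam('scene'),[p,p+[0,0,.06]]);print(q,(q-[240,130])*3)
print(proj(cam('top'),[p]))
cv2.imwrite('pics/t2.png',cv2.resize(snapshot('top')[180:300,210:370],None,fx=4,fy=4))"
```

```text
[0.6286116  0.07886557 0.22045492] [-1.79989106e+02 -6.40106922e-02  1.72342052e+02] [ 3.21314022e+00  1.91770765e+01  9.29007045e+01  1.48147671e-03
  6.79871357e+01 -7.91294740e+01]
[[366.24734023 198.61673686]
 [368.24345547 176.6298899 ]] [[378.74202068 205.85021057]
 [384.7303664  139.88966971]]
[[299.07336518 206.41555519]]
```

View pics/t2.png

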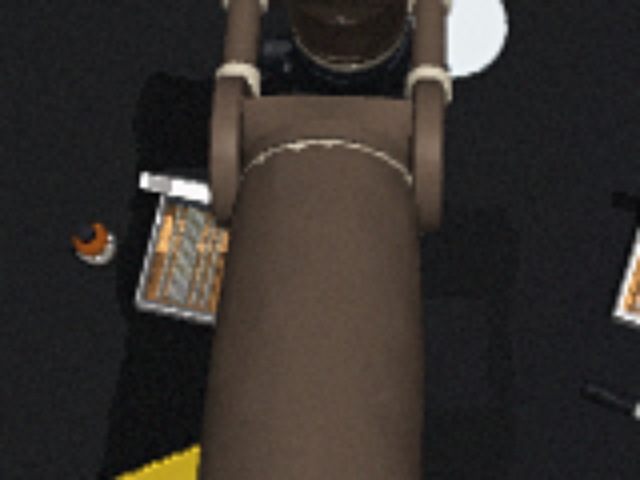

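The TCP projects to (379,206) in the scene crop, where the fingertips are seen, and the top view shows the wrist at (299,206), behind the lid. The kinematics and cameras agree, so I go on.

Emit:
carry_out([
  {"slide": [0.75, 0.2, 6], "rot": [0, 0, 0], "grip": 1},
  {"slide": [0.75, 0.2, 11.5], "rot": [0, 0, 0], "grip": 1},
  {"slide": [2.5, 0.2, 11.5], "rot": [0, 0, 0], "grip": 1},
  {"slide": [4.0, 0.2, 11.5], "rot": [0, 0, 0], "grip": 1},
  {"slide": [5.1, 0.2, 11.7], "rot": [0, 0, 0], "grip": 1},
  {"slide": [6.2, 0.2, 12.1], "rot": [0, 0, 0], "grip": 1},
  {"slide": [7.3, 0.2, 12.6], "rot": [0, 0, 0], "grip": 1},
  {"slide": [8.3, 0.2, 13.3], "rot": [0, 0, 0], "grip": 1},
  {"slide": [9.2, 0.2, 14.1], "rot": [0, 0, 0], "grip": 1},
  {"slide": [9.2, 0.2, 14.1], "rot": [0, 0, 0], "grip": 1},
])

```text
clock: 3.0
position: [0.5351, 0.0943, 0.0788]
eef_rot: [-180.0, -0.2, 172.5]
ft_force: [-0.4, 0.1, 0.8]
opening: -0.0002
finger_force: 0.0
```

```bash
python3 -c "
from h import *
to([(-8,-50,71),(-14,-50,60),(-18,-50,49),(-21,-50,37),(-21,-50,34)])
cv2.imwrite('pics/s3.png',cv2.resize(snapshot('scene')[130:330,240:440],None,fx=3,fy=3))"
```

```text
t 3.0 F [-0.43  0.1   0.84] box mm [ -3.7 -47.6  78.8] rot [-0.001 -0.003  0.   ]
(-8, -50, 71) [ 0.42 -0.24  0.78]
(-14, -50, 60) [ 1.02 -0.24  1.89]
(-18, -50, 49) [ 1.41 -0.24  2.99]
(-21, -50, 37) [ 1.71 -0.24  4.19]
(-21, -50, 34) [ 1.71 -0.24  4.49]
```

View pics/s3.png

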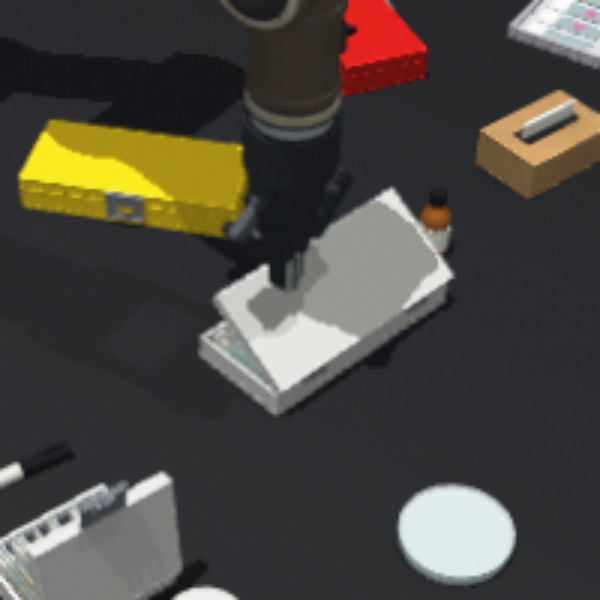

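The lid is half down under the fingertips at crop (290,285), the box has not moved, and the force is small. I continue down and press it shut.

Emit:
carry_out([
  {"slide": [0.4, -0.2, 0.8], "rot": [0, 0, 0], "grip": 1},
  {"slide": [1.0, -0.2, 1.9], "rot": [0, 0, 0], "grip": 1},
  {"slide": [1.4, -0.2, 3.0], "rot": [0, 0, 0], "grip": 1},
  {"slide": [1.6, -0.2, 3.6], "rot": [0, 0, 0], "grip": 1},
  {"slide": [1.7, -0.2, 4.2], "rot": [0, 0, 0], "grip": 1},
  {"slide": [1.7, -0.2, 4.4], "rot": [0, 0, 0], "grip": 1},
  {"slide": [1.7, -0.2, 4.4], "rot": [0, 0, 0], "grip": 1},
])

```text
clock: 3.92
position: [0.5195, 0.0947, 0.037]
eef_rot: [-180.0, -0.1, 172.5]
ft_force: [-3.2, -0.3, 7.4]
opening: 0.0001
finger_force: 3.5
```

The lid is at its stop: z = 0.037 with 7 N. I press a little more, then rise and look.

Emit:
carry_out([
  {"slide": [0, 0, 0.3], "rot": [0, 0, 0], "grip": 1},
  {"slide": [0, 0, 0.3], "rot": [0, 0, 0], "grip": 1},
  {"slide": [0, 0, -3], "rot": [0, 0, 0], "grip": 1},
  {"slide": [3, 3, -9], "rot": [0, 0, 0], "grip": 1},
  {"slide": [8, 5, -12], "rot": [0, 0, 0], "grip": 1},
  {"slide": [10, 5, -12], "rot": [0, 0, 0], "grip": 1},
  {"slide": [10, 5, -12], "rot": [0, 0, 0], "grip": 1},
])

```text
clock: 4.8
position: [0.4264, 0.1579, 0.1569]
eef_rot: [180.0, 0.1, 172.6]
ft_force: [0.2, -1.0, 0.2]
opening: -0.0001
finger_force: 0.0
```

```bash
python3 -c "
from h import *
to([(-69,0,60)])
c=cam('wrist');im=snapshot('wrist');cv2.imwrite('pics/w4.png',im)
B=R.from_euler('z',YAW,degrees=True)
P=[C+B.apply(np.array(p)/1000) for p in((-48,105,37),(-48,-105,37),(48,105,37),(48,-105,37),(-75,0,36))]
print(proj(c,P).round())"
```

```text
t 4.8 F [ 0.16 -0.99  0.2 ] box mm [-119.8    1.2  156.9] rot [0.    0.001 0.002]
(-69, 0, 60) [-5.07 -0.14  9.69]
[[441. 323.]
 [178. 322.]
 [429. 419.]
 [190. 419.]
 [310. 291.]]
```

View pics/w4.png

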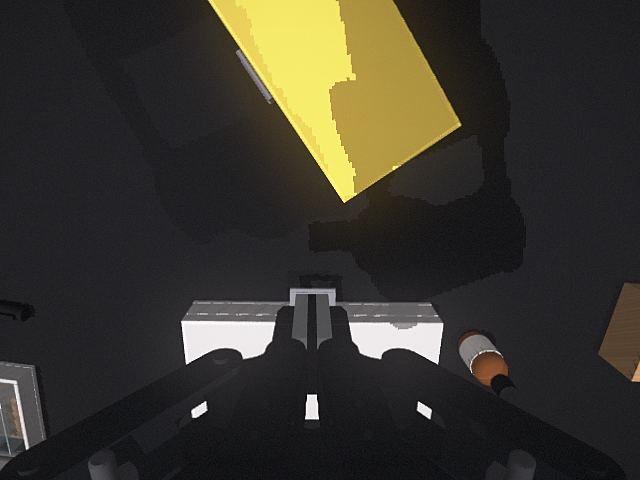

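The lid is shut: its front top edge is at (182,322)–(442,322), within 4 px of prediction. The hasp sticks out to row 290 around column 312, as predicted for straight out. Next I press it down close to the box.

Emit:
carry_out([
  {"slide": [-5.1, 0, 5], "rot": [0, 0, 0], "grip": 1},
  {"slide": [-5.1, 0, 9.7], "rot": [0, 0, 0], "grip": 1},
  {"slide": [-5.1, 0, 11.2], "rot": [0, 0, 0], "grip": 1},
  {"slide": [-5.1, 0, 12], "rot": [0, 0, 0], "grip": 1},
  {"slide": [-5.1, 0, 12.7], "rot": [0, 0, 0], "grip": 1},
  {"slide": [-5.1, 0, 13.4], "rot": [0, 0, 0], "grip": 1},
  {"slide": [-5.1, 0, 14], "rot": [0, 0, 0], "grip": 1},
  {"slide": [-5.1, 0, 14.5], "rot": [0, 0, 0], "grip": 1},
  {"slide": [-5.1, 0, 14.5], "rot": [0, 0, 0], "grip": 1},
])

```text
clock: 5.98
position: [0.4779, 0.1506, 0.0111]
eef_rot: [-180.0, 0.0, 172.5]
ft_force: [-0.0, 0.4, -0.3]
opening: -0.0003
finger_force: 0.0
```

```bash
python3 -c "
from h import *
to([(-69,0,12),(-65,0,12),(-63,0,12)])"
```

```text
t 5.975 F [-0.04  0.41 -0.31] box mm [-67.8   0.8  11.1] rot [-0.  0.  0.]
(-69, 0, 12) [ 0.12 -0.08 -0.09]
(-65, 0, 12) [-0.28 -0.08 -0.09]
(-63, 0, 12) [-0.48 -0.08 -0.09]
```

Down without jamming; now in, gently.

Emit:
carry_out([
  {"slide": [-0.2, 0, -0.1], "rot": [0, 0, 0], "grip": 1},
  {"slide": [-0.35, 0, -0.1], "rot": [0, 0, 0], "grip": 1},
  {"slide": [-0.5, 0, -0.1], "rot": [0, 0, 0], "grip": 1},
  {"slide": [-0.5, 0, -0.1], "rot": [0, 0, 0], "grip": 1},
  {"slide": [-0.6, 0, -0.1], "rot": [0, 0, 0], "grip": 1},
  {"slide": [-0.6, 0, -0.1], "rot": [0, 0, 0], "grip": 1},
])

```text
clock: 6.72
position: [0.4837, 0.1498, 0.0122]
eef_rot: [-180.0, -0.0, 172.5]
ft_force: [-2.5, 0.3, 1.3]
opening: -0.0002
finger_force: 1.3
```

Emit:
carry_out([
  {"slide": [-0.15, 0, 0], "rot": [0, 0, 0], "grip": 1},
  {"slide": [-0.3, 0, 0], "rot": [0, 0, 0], "grip": 1},
  {"slide": [-0.3, 0, 0], "rot": [0, 0, 0], "grip": 1},
  {"slide": [-0.3, 0, 0], "rot": [0, 0, 0], "grip": 1},
  {"slide": [1, 0, 0], "rot": [0, 0, 0], "grip": 1},
  {"slide": [2, 0, -6], "rot": [0, 0, 0], "grip": 1},
  {"slide": [5, 0, -12], "rot": [0, 0, 0], "grip": 1},
  {"slide": [8, 0, -15], "rot": [0, 0, 0], "grip": 1},
  {"slide": [8, 0, -15], "rot": [0, 0, 0], "grip": 1},
])

```text
clock: 7.85
position: [0.405, 0.1612, 0.1651]
eef_rot: [179.8, 0.4, 172.6]
ft_force: [-0.2, -0.1, -0.8]
opening: 0.0001
finger_force: 0.0
```

```bash
python3 -c "
from h import *
to([])
c=cam('wrist');im=snapshot('wrist');cv2.imwrite('pics/w5.png',im[200:440,140:480].repeat(2,0).repeat(2,1))
B=R.from_euler('z',YAW,degrees=True)
P=[C+B.apply(np.array(p)/1000) for p in((-48,105,37),(-48,-105,37),(-54,0,8),(-58,0,8.5))]
print(((proj(c,P)-[140,200])*2).round())"
```

```text
t 7.85 F [-0.2  -0.13 -0.82] box mm [-141.5    1.7  165.1] rot [0.003 0.006 0.002]
[[588. 279.]
 [ 87. 279.]
 [338. 233.]
 [338. 226.]]
```

View pics/w5.png

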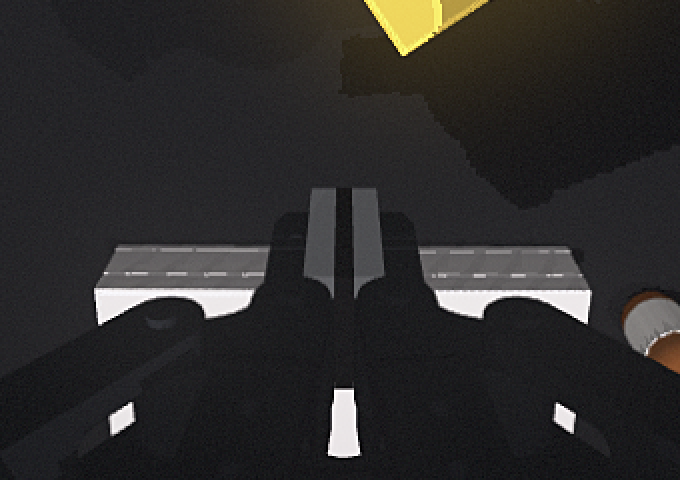

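The fingers hide the hasp in this view. The lid's front edge is at crop row 289 against 279 predicted, so the box has moved back about 4 mm, within the limit. I step aside and check the hasp's protrusion in numbers.

Emit:
carry_out([
  {"slide": [0, -5, -2], "rot": [0, 0, 0], "grip": 1},
  {"slide": [0, -9, -2], "rot": [0, 0, 0], "grip": 1},
  {"slide": [0, -9, -2], "rot": [0, 0, 0], "grip": 1},
  {"slide": [0, -9, -2], "rot": [0, 0, 0], "grip": 1},
])

```text
clock: 8.4
position: [0.3928, 0.0711, 0.1812]
eef_rot: [180.0, -0.1, 172.4]
ft_force: [0.1, -0.4, -0.6]
opening: -0.0
finger_force: 0.0
```

```bash
python3 -c "
from h import *
to([])
c=cam('wrist');im=snapshot('wrist');cv2.imwrite('pics/w6.png',im)
B=R.from_euler('z',YAW,degrees=True)
w=lambda P:proj(c,[C+B.apply((np.array(p)+[4,0,0])/1000) for p in P]).round(1)
print('edge top/bottom y=40',w([(-48,40,37),(-48,40,0)]))
for a in (0,.15,.4,.8,1.57):
    print(a,w([(-49-26*np.sin(a)-5*np.cos(a),0,34-26*np.cos(a)+5*np.sin(a))]),end='')
q=w([(-48,0,37),(-48,40,37)]);print(q)
for u in (int(q[0,0]),int(q[0,0])-8,int(q[0,0])+8,int(q[1,0])):
    v=int(q[0,1]);print(u,v-45,[int(x) for x in im[v-45:v+10,u].mean(1)])"
```

```text
t 8.4 F [ 0.06 -0.36 -0.58] box mm [-141.8  -89.2  181.2] rot [ 0.    -0.002 -0.001]
edge top/bottom y=40 [[457.8 335.1]
 [443.7 315.1]]
0 [[405.5 313.7]]0.15 [[406.1 310.6]]0.4 [[407.3 306.4]]0.8 [[410.  302.8]]1.57 [[416.1 308.8]][[412.9 335.4]
 [457.8 335.1]]
412 290 [40, 42, 43, 47, 42, 42, 45, 42, 41, 44, 45, 42, 45, 43, 46, 47, 46, 48, 46, 48, 45, 42, 42, 30, 33, 51, 113, 121, 76, 108, 108, 86, 99, 107, 87, 60, 64, 67, 64, 62, 59, 101, 132, 155, 149, 86, 233, 242, 243, 242, 237, 236, 236, 237, 237]
404 290 [29, 47, 46, 46, 42, 44, 41, 42, 42, 43, 40, 45, 46, 44, 47, 48, 44, 46, 47, 48, 45, 40, 32, 35, 29, 44, 127, 142, 79, 65, 75, 90, 101, 105, 88, 61, 68, 67, 65, 67, 64, 94, 130, 155, 153, 99, 178, 239, 247, 243, 238, 237, 236, 235, 237]
420 290 [44, 39, 40, 47, 44, 42, 44, 44, 41, 44, 46, 39, 46, 44, 43, 50, 45, 50, 47, 49, 48, 37, 35, 36, 34, 45, 127, 132, 77, 60, 65, 66, 64, 65, 66, 65, 63, 68, 67, 69, 63, 98, 129, 154, 150, 93, 207, 241, 243, 238, 236, 236, 237, 236, 235]
457 290 [42, 43, 43, 48, 46, 47, 42, 46, 43, 45, 44, 43, 44, 44, 48, 46, 48, 49, 48, 45, 53, 48, 50, 47, 51, 43, 77, 96, 116, 103, 100, 99, 100, 101, 97, 102, 102, 102, 96, 238, 111, 98, 104, 107, 105, 91, 182, 243, 248, 241, 235, 237, 236, 237, 237]
```

The hasp's end shows at row 316, level with the foot of the front wall. Flat is predicted at about 314–315, and even 0.15 rad would put it near 311. So it lies flat with the lid shut, and I hand in.

```bash
python3 -c "
from station import *
print(finish_job())"
```

```text
the job is handed in; nothing more can be done
None
```

I pushed the long box's lid fully shut and folded its hasp flat against the front, moving the box only about 4 mm; no contact with the short box or the bystanders was seen, though they were not re-measured at the end, and the job is handed in with no verdict returned.

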